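# Set the sliding upright and hold it square

### The job

On the assembly jig, slide the blue upright along its rods until its white centre line stands over the red line on the base plate, and leave it there. Then pick up the engineer's square, stand it on the base plate in front of the upright and press it into the corner, about the middle of the upright, until its foot is flat on the plate and its back is flush against the upright. Finish while still gripping the square and pressing it there, with the upright still on the line, and do not disturb the bottles, flask and timer around.

Things in the scene. Friction and masses are not known exactly. Their poses are not given: they have to be found in the camera images.
- plate: Fixed grey base plate of the jig, 190 x 240 x 12 mm, x -85 to +105, y -120 to +120 mm. Origin on its underside at bench height; z up, top at z = 12 mm. Two guide rods run along y between end blocks 26 mm high, at x = 62 to 104 mm, behind the upright; in front (x below 45 mm) the plate is clear. Place and yaw differ each time.
- upright: Blue panel sliding along the plate's y, 58 mm each way, held by 7 N of drag; else rigid. 64 wide (y), 16 thick (x), top 95 mm above the plate; white centre line on front and top. Origin: front face, centre line, height of the plate's top; axes as the plate's, x into the panel (0 to 16 mm). Foot and rib behind it rise 46 mm; above, both sides are free: pinch the top edge across the thickness.
- line: Red line painted across the base plate, 2.5 mm wide, no thickness to speak of, parallel to the plate's x. Origin on the line, at the height of the plate's top, axes parallel to the plate's; the upright is on it when the upright's origin has y = 0 in this frame.
- square: Engineer's square, L-shaped, about 0.3 kg, loose, standing on the bench. Origin: underside centre. Black foot 100 (x) x 30 (y) x 18 mm high; steel blade 10 mm thick (y), at x = 6 to 50 mm, top 130 mm above the underside. Its flat back (blade and foot end, x = +50 mm) goes on the upright, the underside on the plate. At first x points roughly away from the robot.
- square_blade (a point): Point in the middle of the square's blade, 110 mm above the underside (20 mm below the blade's top), at x = 28 mm of the square: where to grip across the 10 mm thickness. Axes as the square's.
- square_face (a point): Middle of the end of the square's foot, on its flat back (x = +50 mm), 9 mm above the underside. Axes as the square's.
- amber_bottle: Brown reagent bottle, 68 mm across, 151 mm tall, right of the jig; origin at its underside. Leave alone.
- flask: Conical flask with a stopper, 82 mm across, 143 mm tall, at the back; origin at its underside. Leave alone.
- sample_bottle: White sample bottle with a blue cap, 51 mm across, 100 mm tall, at the back left; origin at its underside. Leave alone.
- timer: White timer lying flat, 72 x 66 x 18 mm, left of the stirrer; origin at its underside. Leave alone.
Not all that is in view belongs to the job. What is shaped like the square but pink, purple or yellow is not meant.

How it is judged:
By the outcome, as a careful person would: the job done as asked, in the order asked, and still so for the second after the job is handed in, while the arm keeps its last pose, push and grip.
It also fails if it takes over 58 s, if anything falls off the work surface, if the arm or the gripper's body presses on something with over 40 N, if the wrist force passes 120 N, or if a joint passes its speed limit or range.

### The arm

A 7-joint arm with a two-finger parallel gripper is mounted at the origin on a cart in front of the work surface, level with it; the furniture and walls round the work are solid. World frame = base frame: x ahead of the robot, y to its left, z up, the work surface at z = 0. Lengths are in m, angles in degrees, forces in N, time in s.
With the tool pointing down it reaches from about 0.4 to 0.925 m from the base axis. Payload 4.1 kg.
Tool frame: the origin (TCP) lies on the front face of the gripper's body, between the roots of the fingers; the fingertips stand 73 mm ahead of it and the grasp point (between the pads) lies 54 mm ahead of it; z points along the fingers, y is the line along which they close (so a half turn about z gives the same grasp; the last joint's range is limited). The gripper opens to 85 mm and grips with 20 to 120 N. Pads are 22 mm wide; open, the fingers measure 114 mm over their backs; the gripper's body (76 mm by 85 mm) begins 54 mm behind the grasp point. The pads swing forward as they close: fully open they stand 13 mm farther back than shut.
Start: joints at [60.103, 22.827, 2.584, 88.041, -1.071, 69.15, -2.905], TCP at [0.267, -0.593, 0.304] pointing down, gripper open.
Joint ranges: [-161.44, 161.44], [-28.35, 127.94], [-78.24, 83.42], [0, 140.83], [-78.03, 258.03], [13.02, 114.36], [-168.23, 168.23]. Speed limits (degrees/s): [147.25, 147.25, 180, 180, 180, 180, 180].

### API

Orientations are given as [roll, pitch, yaw] about the fixed x, y, z axes, in that order (R = Rz(yaw) Ry(pitch) Rx(roll)).
In Python, from bench import env, snapshot, camera_params, job gives the robot as it stands. The module is installed in compiled form; this text tells all that it offers.
- The arm moves only by the tool carry_out, never from a script. Its argument "commands" is a list of rows, each a list of 3 entries, a list of its own where there are three numbers: the shift along the world's x, y, z each as a share of 0.12 m, from -1 to 1, then the turn, a rotation vector about the world's x, y, z each as a share of 60 degrees, from -1 to 1, then the opening, from -1 (shut) to 1 (fully open), so that 0 is half open. A call has 1 to 5 rows; each row is the pose to reach, as a shift and turn from the pose commanded when the call began; what a row does not reach only later rows make up. A row lasts 1/12 s, in which the tool goes at most 41.7 mm and 7.16 degrees, less where a joint would pass 70% of its speed; a pose out of reach is approached as far as the arm can. A call with a number of a shift or a turn outside -1 to 1 is refused whole. A call with a gripper value outside its range is refused whole. The fingers move at their own pace and stop on an object; "grip_force" is the grip in N (left out, the last holds). Time passes only in rows, so rows that repeat a pose let the fingers close. It gives the time, the measured TCP pose, the force, the opening and the grip force at its end, in the units of the state.
- env.observe(): the state, without advancing time (a new reading comes with each control period).
- snapshot(name): name is "scene" or "top" or "wrist"; returns (picture, depth): 384x512x3 uint8, blue, green, red; 384x512 float32, m along the optical axis (not along the pixel's ray), 0 where there is no reading.
- camera_params(name): a dict with "vertical_fov" (degrees; the focal length in pixels is half the picture's height over the tangent of half this angle, whatever the lens; pixels are square), "cx", "cy" (the principal point, pixels), "k1" (the pictures are not rectified: a ray, as slopes to the right and down, at radius r is drawn at 1 + k1 r^2 times it, then the intrinsics apply), "cam_to_world" (4x4, takes a point from camera to world coordinates). Camera axes: x right, y down, z forward; pixel columns grow to the right and rows downward; lengths in m; the calibration is good to about 2 mm. A picture is of the moment at which its call begins: read the wrist's pose just before it. camera_params takes no time and is no camera call; for the wrist camera it gives the pose at the moment of the call.
- job.finish_job(): hands the job in; it is judged then, once.
The state is a dict: "time": time; "qpos": joint angles; "joint_velocities": joint speeds; "joint_torque": joint torques, N m; "ee_pos": TCP position; "eef_rot": TCP orientation; "contact_force": force on the tool from outside, world axes, zero at the start; "torque": the same for the moment, N m; "gripper_width": opening from 0.0 (shut) to 1.0 (fully open); "grip_force": force on a finger pad.
Only numpy, scipy, OpenCV 4.12 (cv2) and the standard library are available. Lean on these libraries where they do the work, as an engineer would, in place of code of your own. Each camera call takes 0.05 s, during which the arm holds its last target. There are 200 camera calls.

## Working session

There is one attempt and no reset: what is moved stays moved. The work goes in short steps, Python scripts to look and compute and a tool call to move; the robot and the scene stay as the last step left them, time stands still between calls to the robot, and variables do not carry over. Pictures are saved under pics/ and viewed, at most 10 in all, crops included, and the job is handed in when it is done.

Besides the shell and the picture viewer there is one more tool, called after ">>>" by a JSON object that holds its "name" and its "arguments". carry_out: Moves the arm, as the interface text tells. Shift numbers are shares of 0.12 m and turn numbers shares of 60 degrees, none past 1 either way. Its arguments: {"type":"object","properties":{"commands":{"type":"array"},"grip_force":{"type":"number"}},"required":["commands"]}

```bash
mkdir -p pics
cat > h.py <<'E'
import numpy as np, cv2
from bench import env, snapshot, camera_params, job
def K(p):
    f=192/np.tan(np.radians(p["vertical_fov"])/2)
    return np.array([[f,0,p["cx"]],[0,f,p["cy"]],[0,0,1]])
def cloud(name):
    p=camera_params(name); im,d=snapshot(name)
    v,u=np.mgrid[0:384,0:512].astype(np.float64)
    n=cv2.undistortPoints(np.stack([u.ravel(),v.ravel()],1)[:,None],K(p),np.array([p["k1"],0,0,0,0.]))[:,0]
    z=d.ravel().astype(float)
    c=np.stack([n[:,0]*z,n[:,1]*z,z],1); T=np.array(p["cam_to_world"])
    P=(c@T[:3,:3].T+T[:3,3]).reshape(384,512,3); P[d==0]=np.nan
    return im,d,P
E
python3 - <<'E'
from h import *
s=env.observe();print(s)
for n in("scene","top"):
    im,d,P=cloud(n); cv2.imwrite(f"pics/{n}0.png",im); np.savez(f"{n}0.npz",im=im,P=P)
    p=camera_params(n);print(n,p)
E
```

```text
{'time': 0.0, 'qpos': array([60.10365074, 22.87081648,  2.57938318, 88.11408834, -1.0731503 ,
       69.15230387, -2.90481245]), 'joint_velocities': array([ 0.05199945,  0.00694952, -0.03851562, -0.08571155,  0.0701179 ,
       -0.05754662,  0.03674107]), 'joint_torque': array([-3.81655800e-04, -4.75121820e+01,  1.36440866e+00, -2.54215765e+01,
        1.14107440e-02,  9.41237697e-03,  1.11970188e-06]), 'ee_pos': array([ 0.26653471, -0.59228668,  0.30287614]), 'eef_rot': array([-1.79887090e+02,  5.80349649e-03,  2.42307634e+01]), 'contact_force': array([ 0.56089762, -0.4941338 , -0.11832901]), 'torque': array([ 0.01910883, -0.00685685, -0.05082937]), 'grip_force': 0.0, 'gripper_width': 1.0063059982757154}
scene {'vertical_fov': 51.970880955371115, 'cx': 260.6729672845579, 'cy': 188.5334645622935, 'k1': -0.06899566043875259, 'cam_to_world': array([[-0.58115449, -0.62345311,  0.52303507, -0.14496026],
       [-0.81375324,  0.45157869, -0.36589938,  0.35851227],
       [-0.00807038, -0.63826555, -0.76977396,  1.1191807 ],
       [ 0.        ,  0.        ,  0.        ,  1.        ]])}
top {'vertical_fov': 53.86370984470185, 'cx': 256.6020104084939, 'cy': 195.5619400068942, 'k1': 0.04262718544923993, 'cam_to_world': array([[ 0.00506847, -0.99415186,  0.10787214,  0.4342252 ],
       [-0.99996878, -0.00569279, -0.00548036, -0.13077125],
       [ 0.0060624 , -0.107841  , -0.99414967,  1.23210573],
       [ 0.        ,  0.        ,  0.        ,  1.        ]])}
```

View pics/scene0.png

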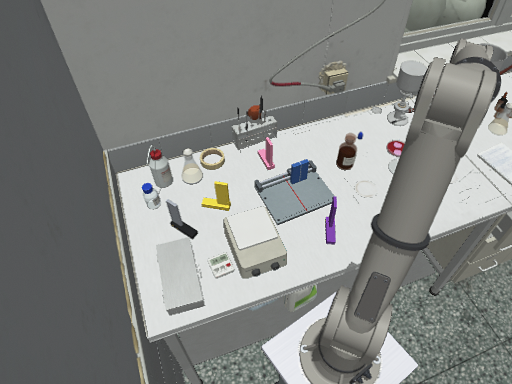

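View pics/top0.png

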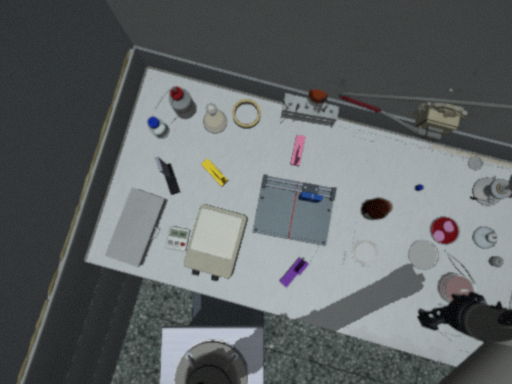

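The scene picture shows the upright at (300,172), the red line at (297,195) and the black-footed square at (180,222). In the top picture they are at about (311,196), (292,212) and (167,176).

Run:
```python
from h import *
for n,rb,rs in(("top",(250,170,345,250),(145,150,190,200)),("scene",(245,150,345,225),(160,195,200,240))):
    z=np.load(n+"0.npz"); im=z["im"];P=z["P"]
    def sub(r): return im[r[1]:r[3],r[0]:r[2]].astype(int),P[r[1]:r[3],r[0]:r[2]]
    a,p=sub(rb); b,g,r=a[...,0],a[...,1],a[...,2]
    blue=(b>r+50)&(b>g+30); red=(r>g+60)&(r>b+60)
    q=p[blue]; q=q[q[:,2]>.085]; print(n,"blue top",len(q),np.nanmean(q,0),np.nanmin(q,0),np.nanmax(q,0), cv2.minAreaRect((q[:,:2]*1000).astype(np.float32)))
    q=p[red]; q=q[abs(q[:,2]-.012)<.01]; l=cv2.fitLine(q[:,:2].astype(np.float32),cv2.DIST_HUBER,0,.001,.001).ravel(); print("red",len(q),l,np.degrees(np.arctan2(l[1],l[0])),q.min(0),q.max(0))
    a,p=sub(rs); blk=(a.sum(2)<150); q=p[blk]; q=q[(q[:,2]<.035)&(q[:,2]>.008)]; print("foot",len(q),np.mean(q,0),cv2.minAreaRect((q[:,:2]*1000).astype(np.float32)))
    q=p[p[...,2]>.05]; print("blade",len(q),q.mean(0),q.max(0),cv2.minAreaRect((q[:,:2]*1000).astype(np.float32)))
    q=p[p[...,2]>.115]; print("bladetop",len(q),q.mean(0) if len(q) else 0)
a=cv2.hconcat([cv2.resize(np.load("top0.npz")["im"][150:250,140:350],None,fx=3.8,fy=3.8,interpolation=cv2.INTER_CUBIC)])
cv2.imwrite("pics/c.png",a)
```

```text
top blue top 122 [ 0.55612246 -0.30159961  0.10446709] [ 0.54422725 -0.33330568  0.0850301 ] [ 0.56817081 -0.27041129  0.11061829] ((556.9464721679688, -301.9722595214844), (62.91529083251953, 16.203304290771484), 79.81005096435547)Traceback (most recent call last):
  File "<stdin>", line 8, in <module>
cv2.error: OpenCV(4.12.0) /io/opencv/modules/imgproc/src/linefit.cpp:50: error: (-215:Assertion failed) count > 0 in function 'fitLine2D_wods'
```

Run:
```python
from h import *
for n,rb,rs in(("top",(250,170,345,250),(145,150,190,200)),("scene",(245,150,345,225),(160,195,200,240))):
    z=np.load(n+"0.npz"); im=z["im"];P=z["P"]
    def sub(r): return im[r[1]:r[3],r[0]:r[2]].astype(int),P[r[1]:r[3],r[0]:r[2]]
    a,p=sub(rb); b,g,r=a[...,0],a[...,1],a[...,2]
    blue=(b>r+50)&(b>g+30); red=(r>g+30)&(r>b+30)
    q=p[blue]; q=q[q[:,2]>.085]; print(n,"blue top",len(q),np.nanmean(q,0),cv2.minAreaRect((q[:,:2]*1000).astype(np.float32)))
    q=p[red]; print("red",len(q),np.nanmedian(q,0)); q=q[abs(q[:,2]-.012)<.01]
    if len(q): l=cv2.fitLine(q[:,:2].astype(np.float32),cv2.DIST_HUBER,0,.001,.001).ravel(); print(l,np.degrees(np.arctan2(l[1],l[0])),q.min(0),q.max(0))
    a,p=sub(rs); blk=(a.sum(2)<150); q=p[blk]; q=q[(q[:,2]<.035)&(q[:,2]>.008)]; print("foot",len(q),np.mean(q,0),cv2.minAreaRect((q[:,:2]*1000).astype(np.float32)))
    q=p[p[...,2]>.05]; print("blade",len(q),q.mean(0),q.max(0),cv2.minAreaRect((q[:,:2]*1000).astype(np.float32)))
    q=p[p[...,2]>.115]; print("bladetop",len(q),q.mean(0) if len(q) else 0)
a=cv2.resize(np.load("top0.npz")["im"][150:250,140:350],None,fx=3.8,fy=3.8,interpolation=cv2.INTER_CUBIC)
cv2.imwrite("pics/c.png",a)
```

```text
top blue top 122 [ 0.55612246 -0.30159961  0.10446709] ((556.9464721679688, -301.9722595214844), (62.91529083251953, 16.203304290771484), 79.81005096435547)
red 15 [ 0.50755064 -0.25217981  0.01195128]
[ 0.98369604 -0.17983912  0.5007826  -0.251271  ] -10.360389 [ 0.43346938 -0.26210172  0.00758463] [ 0.56559095 -0.23897305  0.01580213]
foot 185 [0.61295253 0.13778723 0.01704694] ((619.9577026367188, 141.49697875976562), (96.10934448242188, 26.388195037841797), 18.34931755065918)
blade 147 [0.63451191 0.15404308 0.09888039] [0.66886305 0.21169178 0.13352961] ((603.0048217773438, 164.2216796875), (53.09456253051758, 126.15013122558594), 64.45196533203125)
bladetop 65 [0.64645519 0.15173532 0.12730936]
scene blue top 112 [ 0.55424265 -0.30015156  0.10175727] ((557.376220703125, -301.8284606933594), (62.95888137817383, 17.757017135620117), 81.20266723632812)
red 206 [ 0.67675345 -0.26052171  0.01918565]
[ 0.9965459  -0.0830439   0.642341   -0.26189595] -4.7635508 [ 0.43659191 -0.29175286  0.00363454] [ 0.76547446 -0.24004331  0.02191516]
foot 175 [0.60680291 0.1431454  0.01842062] ((619.74755859375, 144.58168029785156), (98.12505340576172, 30.277233123779297), 17.792272567749023)
blade 190 [0.63441631 0.15583113 0.0945617 ] [0.66774762 0.18217528 0.134597  ] ((605.3046875, 160.63800048828125), (27.10593032836914, 124.09185791015625), 80.0550308227539)
bladetop 59 [0.64392683 0.1538367  0.12743175]
```

View pics/c.png

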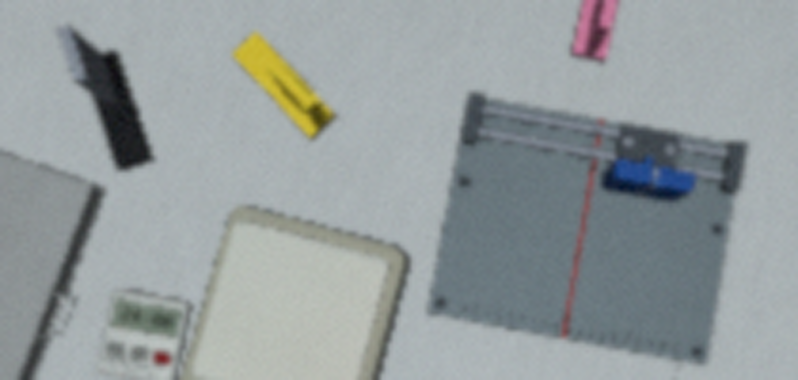

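>>> {"name": "carry_out", "arguments": {"commands": [[[0.81, 0.81, 0], [0, 0, 0.31], 1], [[0.81, 0.81, 0], [0, 0, 0.31], 1], [[0.81, 0.81, 0], [0, 0, 0.31], 1], [[0.81, 0.81, 0], [0, 0, 0.31], 1], [[0.81, 0.81, 0], [0, 0, 0.31], 1]]}}

```text
time: 0.52
ee_pos: [0.3687, -0.491, 0.3036]
eef_rot: [-180.0, -0.2, 43.3]
contact_force: [0.3, 0.3, -0.7]
gripper_width: 0.998
grip_force: 0.0
```

>>> {"name": "carry_out", "arguments": {"commands": [[[0.81, 0.81, -0.2], [0, 0, 0.31], 1], [[0.81, 0.81, -0.2], [0, 0, 0.31], 1], [[0.81, 0.81, -0.2], [0, 0, 0.31], 1], [[0.81, 0.81, -0.2], [0, 0, 0.31], 1], [[0.81, 0.81, -0.2], [0, 0, 0.31], 1]]}}

```text
time: 0.93
ee_pos: [0.4642, -0.3941, 0.2787]
eef_rot: [-179.9, -0.2, 61.8]
contact_force: [0.4, 0.5, -0.1]
gripper_width: 1.0
grip_force: 0.0
```

>>> {"name": "carry_out", "arguments": {"commands": [[[0.8, 0.8, -0.2], [0, 0, 0.31], 1], [[0.8, 0.8, -0.2], [0, 0, 0.31], 1], [[0.8, 0.8, -0.2], [0, 0, 0.31], 1], [[0.8, 0.8, -0.2], [0, 0, 0.31], 1], [[0.8, 0.8, -0.2], [0, 0, 0.31], 1]]}}

```text
time: 1.35
ee_pos: [0.5592, -0.2992, 0.2549]
eef_rot: [-180.0, -0.1, 80.3]
contact_force: [-0.8, 0.6, -0.2]
gripper_width: 0.999
grip_force: 0.0
```

Run:
```python
from h import *
s=env.observe();print(s["time"],s["ee_pos"],s["eef_rot"],s["qpos"])
im,d,P=cloud("wrist"); cv2.imwrite("pics/w1.png",im); np.savez("w1.npz",im=im,P=P)
print(camera_params("wrist"))
```

```text
1.35 [ 0.55916043 -0.29919694  0.25485387] [-1.79973417e+02 -1.40927107e-01  8.03042337e+01] [ 36.43763097  24.04626809 -16.14271831  93.15774316   7.10148396
  63.87244348   8.7893791 ]
{'vertical_fov': 58.78830048177797, 'cx': 255.5424912259836, 'cy': 193.0298429014732, 'k1': -0.06236600636843029, 'cam_to_world': array([[ 0.98488854, -0.16405424, -0.05550467,  0.57011269],
       [-0.1731788 , -0.93642505, -0.30515116, -0.2258289 ],
       [-0.00191462,  0.31015211, -0.95068502,  0.3254524 ],
       [ 0.        ,  0.        ,  0.        ,  1.        ]])}
```

View pics/w1.png

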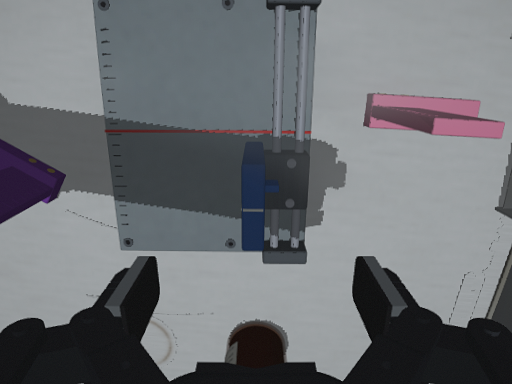

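The wrist view shows the red line along row 131 and the upright's top around (254,197), with its white line at row 210. The fingers straddle it.

```bash
cat > m.py <<'E'
from h import *
def meas(im,P):
    a=im.astype(int); b,g,r=a[...,0],a[...,1],a[...,2]
    red=(r>g+40)&(r>b+40)&(abs(P[...,2]-.012)<.008)
    q=P[red]; l=cv2.fitLine(q[:,:2].astype(np.float32),cv2.DIST_HUBER,0,.001,.001).ravel(); l*=np.sign(l[0])*np.array([1,1,1,1]) if 0 else 1
    if l[0]<0: l[:2]*=-1
    yaw=np.arctan2(l[1],l[0]); print("line",len(q),np.degrees(yaw),l[2:])
    X=np.array([np.cos(yaw),np.sin(yaw)]);Y=np.array([-X[1],X[0]])
    near=np.linalg.norm(P[...,:2]-[0.56,-0.28],axis=2)<.12
    top=near&(abs(P[...,2]-.107)<.006); blue=top&(b>r+25)
    q=P[blue]; c=q[:,:2]-l[2:]
    print("upright top z",np.median(q[:,2]),"x",np.percentile(c@X,[1,50,99]),"y",np.percentile(c@Y,[1,50,99]))
    bt=blue; ins=cv2.dilate(cv2.morphologyEx(bt.astype(np.uint8),cv2.MORPH_CLOSE,np.ones((7,7))),np.ones((1,1)))>0
    w=ins&top&(a.min(2)>95)&(b<r+40); 
    q=P[w]; c=q[:,:2]-l[2:]; print("white",len(q),np.median(c@Y) if len(q) else None, np.median(q,0))
    m=cv2.minAreaRect((P[blue][:,:2]*1000).astype(np.float32)); print(m)
    return X,Y,l[2:]
E
python3 - <<'E'
from m import *
z=np.load("w1.npz"); meas(z["im"],z["P"]); print(z["im"][205:215,253])
E
```

```text
line 371 -10.233632 [ 0.5309116  -0.25801677]
upright top z 0.10725518002705667 x [0.02494035 0.03243835 0.03990301] y [-0.07029467 -0.03635041 -0.00875162]
white 20 -0.04047786513040154 [ 0.55541362 -0.30373258  0.10833606]
((555.889404296875, -302.9410705566406), (62.60013961791992, 15.225274085998535), 79.52137756347656)
[[ 73  44  28]
 [ 73  43  27]
 [ 73  42  26]
 [ 75  53  41]
 [ 89  85  81]
 [ 99 103 100]
 [ 87  80  75]
 [ 72  43  28]
 [ 73  44  29]
 [ 73  43  27]]
```

>>> {"name": "carry_out", "arguments": {"commands": [[[-0.03, -0.03, -0.4], [0, 0, -0.01], 1], [[-0.03, -0.03, -0.88], [0, 0, -0.01], 1], [[-0.03, -0.03, -0.88], [0, 0, -0.01], 1], [[-0.03, -0.03, -0.88], [0, 0, -0.01], 0.2], [[-0.03, -0.03, -0.88], [0, 0, -0.01], -0.6]], "grip_force": 40}}

```text
time: 1.82
ee_pos: [0.5514, -0.3087, 0.1496]
eef_rot: [-179.8, 0.1, 79.2]
contact_force: [0.6, -0.8, 0.7]
gripper_width: 0.746
grip_force: 0.0
```

>>> {"name": "carry_out", "arguments": {"commands": [[[0, 0, 0], [0, 0, 0], -1], [[0, 0, 0], [0, 0, 0], -1], [[0, 0, 0], [0, 0, 0], -1], [[0, 0, 0], [0, 0, 0], -1], [[0, 0, 0], [0, 0, 0], -1]]}}

```text
time: 2.23
ee_pos: [0.5555, -0.3069, 0.1527]
eef_rot: [179.7, 0.1, 79.5]
contact_force: [2.9, -1.7, 5.0]
gripper_width: 0.176
grip_force: 43.8
```

>>> {"name": "carry_out", "arguments": {"commands": [[[0.01, 0.08, 0], [0, 0, 0], -1], [[0.03, 0.16, 0], [0, 0, 0], -1], [[0.045, 0.25, 0], [0, 0, 0], -1], [[0.06, 0.33, 0], [0, 0, 0], -1], [[0.06, 0.33, 0], [0, 0, 0], -1]]}}

```text
time: 2.65
ee_pos: [0.5626, -0.2679, 0.1527]
eef_rot: [179.7, 0.2, 79.5]
contact_force: [2.3, -3.5, 6.5]
gripper_width: 0.178
grip_force: 43.8
```

>>> {"name": "carry_out", "arguments": {"commands": [[[0, 0, 0], [0, 0, 0], -1], [[0, 0, 0], [0, 0, 0], -1], [[0, 0, 0], [0, 0, 0], -1]]}}

```text
time: 2.9
ee_pos: [0.5625, -0.2679, 0.1527]
eef_rot: [179.7, 0.2, 79.4]
contact_force: [3.0, -3.4, 5.8]
gripper_width: 0.182
grip_force: 43.9
```

Run:
```python
from m import *
im,d,P=cloud("wrist"); cv2.imwrite("pics/w2.png",im); np.savez("w2.npz",im=im,P=P)
meas(im,P)
```

```text
line 2214 -3.1929429 [ 0.5917885 -0.2542008]
upright top z 0.10717875688741892 x [-0.03824325 -0.0279223  -0.01802037] y [-0.04171206 -0.00529428  0.0199808 ]
white 144 -0.011805698918566518 [ 0.56273941 -0.2643016   0.10771058]
((562.83447265625, -263.9669494628906), (63.67708206176758, 15.918939590454102), 79.73094177246094)
```

View pics/w2.png

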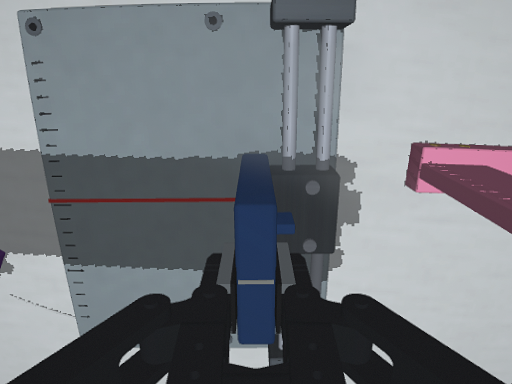

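The red line runs along row 200 to (238,198) at the panel, and the upright's white top line sits at (256,281). The pink decoy spoilt the line fit, so I'll limit it to the plate.

```bash
sed -i 's/&(abs(P\[...,2\]-.012)<.008)/\&(abs(P[...,2]-.012)<.008)\&(P[...,0]<.56)/' m.py
python3 - <<'E'
from m import *
z=np.load("w2.npz"); meas(z["im"],z["P"])
z=np.load("w1.npz"); meas(z["im"],z["P"])
E
```

```text
line 585 -10.229652 [ 0.4886265 -0.2500285]
upright top z 0.10717875688741892 x [0.06783143 0.07550567 0.08311876] y [-0.03098629  0.00566707  0.0307694 ]
white 144 -0.0010343483519553815 [ 0.56273941 -0.2643016   0.10771058]
((562.83447265625, -263.9669494628906), (63.67708206176758, 15.918939590454102), 79.73094177246094)
line 260 -10.323778 [ 0.4972819  -0.25178918]
upright top z 0.10725518002705667 x [0.05922774 0.06667632 0.07415344] y [-0.07035233 -0.03639917 -0.00880393]
white 20 -0.04053135902678971 [ 0.55541362 -0.30373258  0.10833606]
((555.889404296875, -302.9410705566406), (62.60013961791992, 15.225274085998535), 79.52137756347656)
```

>>> {"name": "carry_out", "arguments": {"commands": [[[0, 0, 0], [0, 0, 0], 0.3], [[0, 0, 0], [0, 0, 0], 1], [[0, 0, 0], [0, 0, 0], 1], [[0, 0, 0], [0, 0, 0], 1], [[0, 0, 0], [0, 0, 0], 1]]}}

```text
time: 3.37
ee_pos: [0.5603, -0.266, 0.1498]
eef_rot: [-179.9, -0.0, 79.4]
contact_force: [0.6, -0.4, -0.4]
gripper_width: 0.879
grip_force: 0.0
```

>>> {"name": "carry_out", "arguments": {"commands": [[[0, 0, 0.3], [0, 0, 0], 1], [[0, 0, 0.6], [0, 0, 0], 1], [[-0.4, -0.1, 1], [0, 0, 0], 1], [[-0.7, -0.3, 1], [0, 0, 0], 1], [[-0.7, -0.3, 1], [0, 0, 0], 1]]}}

```text
time: 3.78
ee_pos: [0.4746, -0.3044, 0.2729]
eef_rot: [179.9, 0.2, 79.3]
contact_force: [-0.1, -0.7, -1.2]
gripper_width: 1.002
grip_force: 0.0
```

>>> {"name": "carry_out", "arguments": {"commands": [[[0, 0, 0], [0, 0, 0], 1], [[0, 0, 0], [0, 0, 0], 1]]}}

```text
time: 3.95
ee_pos: [0.4757, -0.3034, 0.2709]
eef_rot: [180.0, 0.0, 79.2]
contact_force: [-0.6, -0.2, -0.3]
gripper_width: 1.001
grip_force: 0.0
```

Run:
```python
from m import *
im,d,P=cloud("wrist"); cv2.imwrite("pics/w3.png",im); np.savez("w3.npz",im=im,P=P)
meas(im,P); print(env.observe()["ee_pos"])
```

```text
line 343 -10.133995 [ 0.49048674 -0.25058904]
upright top z 0.1071229099573215 x [0.06511991 0.07252606 0.0809616 ] y [-3.20315887e-02 -5.54507125e-05  2.98459723e-02]
white 61 -0.0013835258510372477 [ 0.56294927 -0.26496693  0.10748436]
((562.288330078125, -264.9485778808594), (64.20760345458984, 16.562578201293945), 79.32496643066406)
[ 0.47676364 -0.30210158  0.2703449 ]
```

View pics/w3.png

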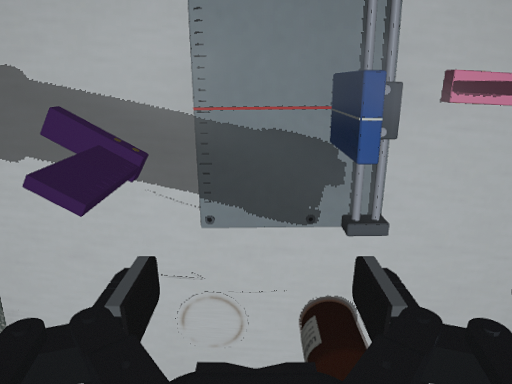

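The red line meets the panel at about (331,108), where the white front line also ends, and the white line continues to (372,119) on top. I'll check the offset using the white line's lower end.

Run:
```python
from m import *
z=np.load("w3.npz"); im,P=z["im"],z["P"]; X,Y,o=meas(im,P)
a=im.astype(int);b,g,r=a[...,0],a[...,1],a[...,2]
c=P[...,:2]-o; x=c@X;y=c@Y
m=(abs(y)<.015)&(x>.05)&(x<.085)&(P[...,2]>.018)&(b<r+25)&(a.min(2)>70)
for u in range(334,384,3):
    k=np.argwhere(m[:,u])[:,0]
    if len(k): print(u,k, np.round(y[k,u].mean()*1000,1),np.round(P[k,u,2].mean(),3),np.round(x[k,u].mean(),3))
red=(r>g+40)&(r>b+40)&(abs(P[...,2]-.012)<.008)&(P[...,0]<.56)
for x0 in(-.04,0,.03,.05): 
  k=red&(abs(x-x0)<.01); print(x0,y[k].mean()*1000)
```

```text
line 343 -10.133995 [ 0.49048674 -0.25058904]
upright top z 0.1071229099573215 x [0.06511991 0.07252606 0.0809616 ] y [-3.20315887e-02 -5.54507125e-05  2.98459723e-02]
white 61 -0.0013835258510372477 [ 0.56294927 -0.26496693  0.10748436]
((562.288330078125, -264.9485778808594), (64.20760345458984, 16.562578201293945), 79.32496643066406)
334 [110] -1.2 0.031 0.065
337 [111] -1.3 0.042 0.065
340 [112] -1.2 0.052 0.065
343 [113] -1.2 0.063 0.065
346 [114] -1.0 0.073 0.065
349 [115] -1.0 0.082 0.065
352 [116] -1.0 0.09 0.065
355 [117] -0.9 0.098 0.065
358 [118] -1.0 0.104 0.065
364 [118 119] -1.0 0.107 0.068
367 [118 119] -1.0 0.108 0.07
370 [118 119 120] -1.4 0.107 0.073
373 [118 119] -1.0 0.107 0.075
376 [118 119] -1.1 0.107 0.077
379 [118 119] -1.0 0.108 0.078
382 [119 120] -1.7 0.107 0.081
-0.04 0.2177811466011913
0 -0.14550965144059178
0.03 -0.044081896763295485
0.05 -0.0519082752133699
```

>>> {"name": "carry_out", "arguments": {"commands": [[[0.5, 0.2, 0], [0, 0, 0], 1], [[0.7, 0.3, -0.3], [0, 0, 0], 1], [[0.7, 0.3, -0.6], [0, 0, 0], 1], [[0.7, 0.3, -1], [0, 0, 0], 1], [[0.7, 0.3, -1], [0, 0, 0], 0.5]]}}

```text
time: 4.42
ee_pos: [0.56, -0.2614, 0.1433]
eef_rot: [-179.5, -0.3, 79.8]
contact_force: [-1.7, 0.1, -1.2]
gripper_width: 0.885
grip_force: 0.0
```

>>> {"name": "carry_out", "arguments": {"commands": [[[0, 0, 0], [0, 0, 0], -0.5], [[0, 0, 0], [0, 0, 0], -1], [[0, 0, 0], [0, 0, 0], -1], [[0, 0, 0], [0, 0, 0], -1], [[0, 0, 0], [0, 0, 0], -1]]}}

```text
time: 4.83
ee_pos: [0.5627, -0.2669, 0.1527]
eef_rot: [179.6, 0.1, 79.4]
contact_force: [0.9, 0.5, 3.9]
gripper_width: 0.184
grip_force: 45.4
```

>>> {"name": "carry_out", "arguments": {"commands": [[[0, 0, 0], [0, 0, 0], -1], [[0, 0, 0], [0, 0, 0], -1]]}}

```text
time: 5.0
ee_pos: [0.5627, -0.2669, 0.1527]
eef_rot: [179.7, 0.1, 79.5]
contact_force: [3.7, -0.7, 4.9]
gripper_width: 0.177
grip_force: 45.0
```

>>> {"name": "carry_out", "arguments": {"commands": [[[0.002, 0.01, 0], [0, 0, 0], -1], [[0.004, 0.02, 0], [0, 0, 0], -1], [[0.004, 0.02, 0], [0, 0, 0], -1], [[0.004, 0.02, 0], [0, 0, 0], -1]]}}

```text
time: 5.33
ee_pos: [0.5628, -0.2667, 0.1527]
eef_rot: [179.7, 0.2, 79.4]
contact_force: [3.9, -4.9, 6.1]
gripper_width: 0.179
grip_force: 45.1
```

Run:
```python
from m import *
im,d,P=cloud("wrist"); meas(im,P); print(env.observe()["ee_pos"],env.observe()["contact_force"])
```

```text
line 568 -10.210324 [ 0.48949262 -0.25018516]
upright top z 0.10718970569524847 x [0.06691747 0.07461001 0.08221932] y [-0.03090433  0.00567777  0.0307174 ]
white 131 -0.0011176505424069126 [ 0.56216163 -0.26455953  0.1076694 ]
((562.7356567382812, -264.4694519042969), (64.34248352050781, 16.034839630126953), 79.85022735595703)
[ 0.56273929 -0.26672388  0.15264631] [ 3.35062691 -4.35056948  5.93649205]
```

>>> {"name": "carry_out", "arguments": {"commands": [[[0.002, 0.01, 0], [0, 0, 0], -1], [[0.003, 0.02, 0], [0, 0, 0], -1], [[0.003, 0.02, 0], [0, 0, 0], -1], [[0.003, 0.02, 0], [0, 0, 0], -1]]}}

```text
time: 5.72
ee_pos: [0.5629, -0.2658, 0.1527]
eef_rot: [179.6, 0.3, 79.3]
contact_force: [2.5, -6.7, 4.8]
gripper_width: 0.181
grip_force: 45.0
```

Run:
```python
from m import *
im,d,P=cloud("wrist"); meas(im,P); print(env.observe()["ee_pos"],env.observe()["contact_force"])
```

```text
line 570 -10.185308 [ 0.5035793  -0.25271636]
upright top z 0.10717343875539538 x [0.05260601 0.06027972 0.06788688] y [-0.03008394  0.00652561  0.03148276]
white 142 -0.0003510536684733682 [ 0.56271452 -0.2636709   0.1077498 ]
((562.9437255859375, -263.38616943359375), (64.33001708984375, 16.08184242248535), 79.86762237548828)
[ 0.56287034 -0.26580168  0.15266986] [ 3.28635749 -7.31281219  5.07025505]
```

>>> {"name": "carry_out", "arguments": {"commands": [[[0, 0.003, 0], [0, 0, 0], -1], [[0, 0.003, 0], [0, 0, 0], -1], [[0, 0.003, 0], [0, 0, 0], 0.2], [[0, 0.003, 0], [0, 0, 0], 1], [[0, 0.003, 0], [0, 0, 0], 1]]}}

```text
time: 6.18
ee_pos: [0.5606, -0.2606, 0.1498]
eef_rot: [-179.9, -0.0, 79.4]
contact_force: [-0.6, -0.0, 0.1]
gripper_width: 0.597
grip_force: 0.0
```

>>> {"name": "carry_out", "arguments": {"commands": [[[0, 0, 0], [0, 0, 0], 1], [[0, 0, 0.3], [0, 0, 0], 1], [[0, 0, 0.6], [0, 0, 0], 1], [[-0.35, -0.15, 1], [0, 0, 0], 1], [[-0.7, -0.3, 1], [0, 0, 0], 1]]}}

```text
time: 6.6
ee_pos: [0.5028, -0.286, 0.2686]
eef_rot: [179.5, -0.0, 79.8]
contact_force: [-0.2, -1.5, 0.4]
gripper_width: 1.0
grip_force: 0.0
```

>>> {"name": "carry_out", "arguments": {"commands": [[[0, 0, 0], [0, 0, 0], 1], [[0, 0, 0], [0, 0, 0], 1], [[0, 0, 0], [0, 0, 0], 1]]}}

```text
time: 6.85
ee_pos: [0.4981, -0.2878, 0.2636]
eef_rot: [-180.0, -0.0, 79.4]
contact_force: [0.6, 0.7, -0.1]
gripper_width: 0.998
grip_force: 0.0
```

Run:
```python
from m import *
im,d,P=cloud("wrist"); meas(im,P); print(env.observe()["ee_pos"],env.observe()["eef_rot"])
```

```text
line 202 -10.639144 [ 0.51974314 -0.25601405]
upright top z 0.1071572103636948 x [0.03584057 0.0429788  0.05098852] y [-0.0299588   0.0038658   0.03137321]
white 52 0.0004079960357787119 [ 0.56183536 -0.26356466  0.10769192]
((562.8845825195312, -263.6229553222656), (62.96986770629883, 16.287508010864258), 80.00310516357422)
[ 0.49860977 -0.28718674  0.26319546] [-1.79951213e+02 -7.28133367e-02  7.94982735e+01]
```

The upright is on the line to within about 0.4 mm. Next is the square.

>>> {"name": "carry_out", "arguments": {"commands": [[[0.21, 0.88, 0.1], [0, 0, -0.255], 1], [[0.21, 0.88, 0.1], [0, 0, -0.255], 1], [[0.21, 0.88, 0.1], [0, 0, -0.255], 1], [[0.21, 0.88, 0.1], [0, 0, -0.255], 1]]}}

```text
time: 7.23
ee_pos: [0.5267, -0.1727, 0.2759]
eef_rot: [-179.9, -0.3, 64.9]
contact_force: [0.6, 0.4, -0.4]
gripper_width: 0.999
grip_force: 0.0
```

>>> {"name": "carry_out", "arguments": {"commands": [[[0.21, 0.88, 0.1], [0, 0, -0.255], 1], [[0.21, 0.88, 0.1], [0, 0, -0.255], 1], [[0.21, 0.88, 0.1], [0, 0, -0.255], 1], [[0.21, 0.88, 0.1], [0, 0, -0.255], 1]]}}

```text
time: 7.57
ee_pos: [0.5509, -0.0666, 0.2881]
eef_rot: [-179.8, -0.3, 49.6]
contact_force: [0.2, 0.4, 0.5]
gripper_width: 0.997
grip_force: 0.0
```

>>> {"name": "carry_out", "arguments": {"commands": [[[0.21, 0.88, 0.1], [0, 0, -0.255], 1], [[0.21, 0.88, 0.1], [0, 0, -0.255], 1], [[0.21, 0.88, 0.1], [0, 0, -0.255], 1], [[0.21, 0.88, 0.1], [0, 0, -0.255], 1]]}}

```text
time: 7.9
ee_pos: [0.575, 0.039, 0.3001]
eef_rot: [-179.7, -0.3, 34.3]
contact_force: [1.1, 1.0, 0.9]
gripper_width: 0.995
grip_force: 0.0
```

>>> {"name": "carry_out", "arguments": {"commands": [[[0.21, 0.88, 0], [0, 0, -0.255], 1], [[0.21, 0.88, 0], [0, 0, -0.255], 1], [[0.21, 0.88, 0], [0, 0, -0.255], 1], [[0.21, 0.88, 0], [0, 0, -0.255], 1], [[0.21, 0.88, 0], [0, 0, -0.255], 1]]}}

```text
time: 8.32
ee_pos: [0.5987, 0.1376, 0.2986]
eef_rot: [-179.9, 0.1, 18.7]
contact_force: [0.4, -0.5, 0.4]
gripper_width: 1.001
grip_force: 0.0
```

Run:
```python
from m import *
s=env.observe();print(s["time"],s["ee_pos"],s["eef_rot"],s["qpos"])
im,d,P=cloud("wrist"); cv2.imwrite("pics/w4.png",im); np.savez("w4.npz",im=im,P=P)
near=np.linalg.norm(P[...,:2]-[0.625,0.145],axis=2)<.08
a=im.astype(int)
for lo,hi in((.120,.145),(.012,.024)):
    q=P[near&(P[...,2]>lo)&(P[...,2]<hi)]; print(len(q),np.median(q,0),cv2.minAreaRect((q[:,:2]*1000).astype(np.float32)))
```

```text
8.3167 [0.59872329 0.13755515 0.29864016] [-1.79909791e+02  9.96211408e-02  1.86679236e+01] [ -1.72596409  20.31264006 -19.64730615  93.03108887   7.1314772
  68.00251214 -94.2637772 ]
917 [0.64622759 0.15317562 0.13029203] ((645.5535888671875, 152.95675659179688), (43.83120346069336, 10.022599220275879), 19.60993766784668)
2003 [0.6044711  0.14074036 0.01837505] ((604.9464111328125, 166.186279296875), (111.9149169921875, 82.31438446044922), 19.20033836364746)
```

View pics/w4.png

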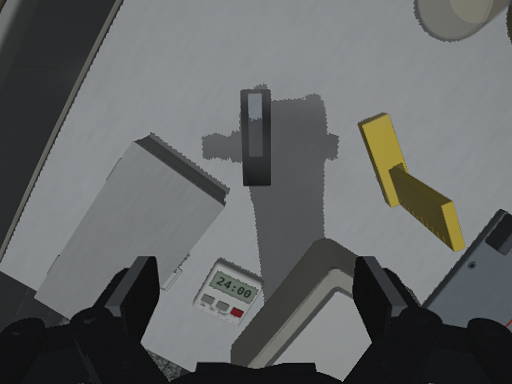

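The square's blade shows at (255,125), with clear space round it for the fingers.

>>> {"name": "carry_out", "arguments": {"commands": [[[0.3, 0.1, 0], [0, 0, 0.015], 1], [[0.39, 0.13, -0.2], [0, 0, 0.015], 1], [[0.39, 0.13, -0.4], [0, 0, 0.015], 1], [[0.39, 0.13, -0.4], [0, 0, 0.015], 1]]}}

```text
time: 8.7
ee_pos: [0.6439, 0.1467, 0.2459]
eef_rot: [180.0, 0.6, 19.1]
contact_force: [-1.2, -0.2, -1.0]
gripper_width: 0.996
grip_force: 0.0
```

>>> {"name": "carry_out", "arguments": {"commands": [[[0, 0, 0], [0, 0, 0], 1], [[0, 0, 0], [0, 0, 0], 1]]}}

```text
time: 8.87
ee_pos: [0.6463, 0.1485, 0.2529]
eef_rot: [180.0, -0.0, 19.1]
contact_force: [-0.2, 0.5, 0.6]
gripper_width: 1.0
grip_force: 0.0
```

>>> {"name": "carry_out", "arguments": {"commands": [[[-0.005, 0.035, -0.25], [0, 0, 0.007], 1], [[-0.005, 0.035, -0.5], [0, 0, 0.007], 1], [[-0.005, 0.035, -0.74], [0, 0, 0.007], 1], [[-0.005, 0.035, -0.74], [0, 0, 0.007], 1], [[-0.005, 0.035, -0.74], [0, 0, 0.007], 0.4]], "grip_force": 80}}

```text
time: 9.28
ee_pos: [0.6452, 0.1533, 0.1637]
eef_rot: [180.0, 0.0, 19.5]
contact_force: [1.3, 0.7, 0.5]
gripper_width: 0.886
grip_force: 0.0
```

>>> {"name": "carry_out", "arguments": {"commands": [[[0, 0, 0], [0, 0, 0], -0.4], [[0, 0, 0], [0, 0, 0], -1], [[0, 0, 0], [0, 0, 0], -1], [[0, 0, 0], [0, 0, 0], -1], [[0, 0, 0], [0, 0, 0], -1]]}}

```text
time: 9.7
ee_pos: [0.6458, 0.154, 0.1643]
eef_rot: [180.0, -0.1, 19.5]
contact_force: [-0.4, -0.1, 0.3]
gripper_width: 0.15
grip_force: 0.0
```

>>> {"name": "carry_out", "arguments": {"commands": [[[0, 0, 0], [0, 0, 0], -1], [[0, 0, 0.2], [0, 0, 0], -1], [[0, 0, 0.5], [0, 0, 0], -1], [[0, 0, 0.8], [0, 0, 0], -1], [[0, 0, 0.8], [0, 0, 0], -1]]}}

```text
time: 10.12
ee_pos: [0.6486, 0.1551, 0.2667]
eef_rot: [179.9, -0.7, 19.5]
contact_force: [3.9, 2.4, -1.7]
gripper_width: 0.111
grip_force: 78.8
```

Run:
```python
from m import *
s=env.observe();print(s["time"],s["ee_pos"],s["eef_rot"],s["gripper_width"],s["contact_force"])
im,d,P=cloud("wrist"); cv2.imwrite("pics/w5.png",im); np.savez("w5.npz",im=im,P=P)
```

```text
10.1167 [0.64859698 0.15514031 0.2667038 ] [179.94857518  -0.73983841  19.53072032] 0.11099089595010236 [ 3.85837711  2.4200109  -1.68522446]
```

View pics/w5.png

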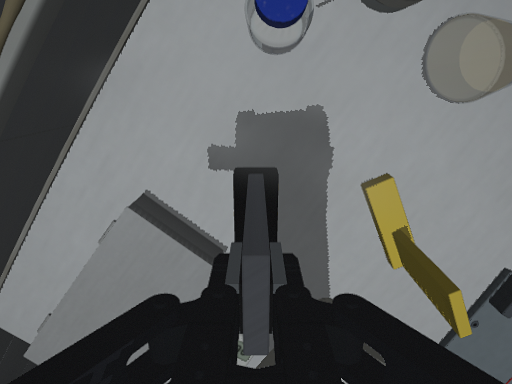

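The square is held by its blade at (256,260), with the foot off the bench. I'll lift it over the yellow decoy and carry it to the jig.

>>> {"name": "carry_out", "arguments": {"commands": [[[0, 0, 0.3], [0, 0, 0], -1], [[0, 0, 0.6], [0, 0, 0], -1], [[0, 0, 0.6], [0, 0, 0], -1], [[-0.13, -0.4, 0.6], [0, 0, -0.06], -1], [[-0.27, -0.8, 0.6], [0, 0, -0.12], -1]]}}

```text
time: 10.58
ee_pos: [0.6177, 0.0776, 0.329]
eef_rot: [-179.9, 0.1, 12.6]
contact_force: [0.6, -2.0, -4.6]
gripper_width: 0.105
grip_force: 79.0
```

>>> {"name": "carry_out", "arguments": {"commands": [[[-0.07, -0.22, 0], [0, 0, -0.03], -1], [[-0.14, -0.44, 0], [0, 0, -0.06], -1], [[-0.21, -0.66, 0], [0, 0, -0.09], -1], [[-0.27, -0.87, 0], [0, 0, -0.125], -1]]}}

```text
time: 10.92
ee_pos: [0.5845, -0.0313, 0.3285]
eef_rot: [180.0, 0.3, 4.7]
contact_force: [-0.2, -0.1, -4.2]
gripper_width: 0.109
grip_force: 79.1
```

>>> {"name": "carry_out", "arguments": {"commands": [[[-0.07, -0.22, 0], [0, 0, -0.03], -1], [[-0.14, -0.44, 0], [0, 0, -0.06], -1], [[-0.21, -0.66, 0], [0, 0, -0.09], -1], [[-0.27, -0.87, 0], [0, 0, -0.125], -1]]}}

```text
time: 11.25
ee_pos: [0.5521, -0.1354, 0.3285]
eef_rot: [-180.0, 0.3, -2.8]
contact_force: [0.4, -0.5, -3.9]
gripper_width: 0.107
grip_force: 79.1
```

>>> {"name": "carry_out", "arguments": {"commands": [[[-0.07, -0.22, 0], [0, 0, -0.03], -1], [[-0.14, -0.44, 0], [0, 0, -0.06], -1], [[-0.21, -0.66, 0], [0, 0, -0.09], -1], [[-0.3, -0.87, 0], [0, 0, -0.125], -1], [[-0.3, -0.87, 0], [0, 0, -0.125], -1]]}}

```text
time: 11.67
ee_pos: [0.5133, -0.2458, 0.3285]
eef_rot: [179.7, 0.4, -10.8]
contact_force: [-1.4, -2.2, -3.6]
gripper_width: 0.107
grip_force: 79.2
```

>>> {"name": "carry_out", "arguments": {"commands": [[[0, 0, 0], [0, 0, 0], -1], [[0, 0, 0], [0, 0, 0], -1]]}}

```text
time: 11.83
ee_pos: [0.5175, -0.2375, 0.3292]
eef_rot: [-179.9, 0.2, -10.1]
contact_force: [0.1, 0.6, -4.0]
gripper_width: 0.104
grip_force: 79.2
```

>>> {"name": "carry_out", "arguments": {"commands": [[[-0.03, -0.14, -0.2], [0, 0, 0], -1], [[-0.03, -0.14, -0.4], [0, 0, 0], -1], [[-0.03, -0.14, -0.65], [0, 0, 0], -1], [[-0.03, -0.14, -0.9], [0, 0, 0], -1], [[-0.03, -0.14, -0.9], [0, 0, 0], -1]]}}

```text
time: 12.25
ee_pos: [0.511, -0.2515, 0.2162]
eef_rot: [-179.8, 0.8, -10.0]
contact_force: [-3.1, 1.2, -5.0]
gripper_width: 0.109
grip_force: 79.0
```

>>> {"name": "carry_out", "arguments": {"commands": [[[0, 0, 0], [0, 0, 0], -1], [[0, 0, 0], [0, 0, 0], -1]]}}

```text
time: 12.42
ee_pos: [0.5158, -0.2545, 0.2244]
eef_rot: [180.0, -0.1, -10.0]
contact_force: [-0.3, -0.6, -2.2]
gripper_width: 0.107
grip_force: 79.1
```

Run:
```python
from m import *
s=env.observe();print(s["time"],s["ee_pos"],s["eef_rot"])
im,d,P=cloud("wrist"); cv2.imwrite("pics/w6.png",im); np.savez("w6.npz",im=im,P=P)
```

```text
12.4167 [ 0.51575472 -0.25448927  0.22440031] [ 1.79989827e+02 -1.24130978e-01 -1.00485031e+01]
```

View pics/w6.png

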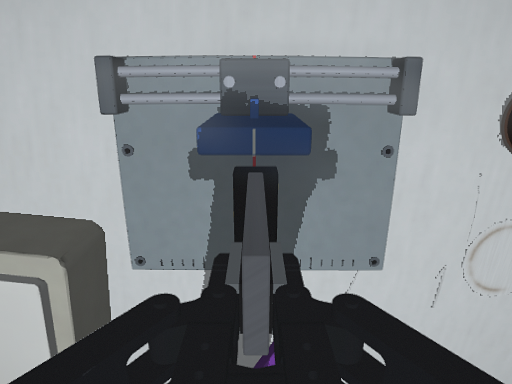

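The square is in front of the panel at (256,200), and the white and red lines meet at (254,160). I'll check the gap, height and tilt.

```bash
cat > f.py <<'E'
from m import *
def foot(im,P):
    o=np.array([.5549,-.2622]); t=np.radians(-10.2); X=np.array([np.cos(t),np.sin(t)]);Y=np.array([-X[1],X[0]])
    c=P[...,:2]-o; x=c@X; y=c@Y; z=P[...,2]
    a=im.astype(int)
    k=(abs(y)<.02)&(a.sum(2)<170)&(x<.002)&(x>-.08)&(z<.10)&(z>.02)&(np.mgrid[0:384,0:512][0]<250)
    k=cv2.erode(k.astype(np.uint8),np.ones((3,3)))>0
    print(k.sum(),"x",np.percentile(x[k],[1,50,99]),"y",np.percentile(y[k],[1,50,99]),"z",np.percentile(z[k],[1,50,99]))
    zm=np.median(z[k]); k&=abs(z-zm)<.006
    A=np.stack([x[k],y[k],np.ones(k.sum())],1); s=np.linalg.lstsq(A,z[k],rcond=None)[0]; print("slope x,y deg",np.degrees(s[:2]),"z at med",A.mean(0)@s)
    print("axis",cv2.minAreaRect((np.stack([x[k],y[k]],1)*1000).astype(np.float32)))
    r=(z>.1)&(abs(y)<.012)&(x>-.05)&(x<.002)&(np.mgrid[0:384,0:512][0]<240)
    print("blade y",r.sum(),np.median(y[r]),np.percentile(x[r],99))
E
python3 - <<'E'
from f import *
z=np.load("w6.npz"); foot(z["im"],z["P"])
E
```

```text
1426 x [-0.06539613 -0.03273497 -0.01663192] y [-0.01502245  0.0021547   0.01311171] z [0.0672355  0.07845612 0.08004623]
slope x,y deg [-0.54820246  0.04857114] z at med 0.07833103586348737
axis ((-41.60811233520508, -1.0111627578735352), (50.0665397644043, 28.56692123413086), 0.2657388746738434)
blade y 1377 -0.0009651472830884385 0.0018408600664350306
```

>>> {"name": "carry_out", "arguments": {"commands": [[[0, 0.005, -0.1], [0, 0, 0], -1], [[0, 0.005, -0.2], [0, 0, 0], -1], [[0, 0.005, -0.3], [0, 0, 0], -1], [[0, 0.005, -0.35], [0, 0, 0], -1], [[0, 0.005, -0.35], [0, 0, 0], -1]]}}

```text
time: 12.88
ee_pos: [0.5129, -0.2539, 0.1786]
eef_rot: [-179.9, 0.3, -10.2]
contact_force: [-1.0, -0.6, -4.0]
gripper_width: 0.106
grip_force: 79.1
```

>>> {"name": "carry_out", "arguments": {"commands": [[[0, 0, -0.02], [0, 0, 0], -1], [[0, 0, -0.04], [0, 0, 0], -1], [[0, 0, -0.06], [0, 0, 0], -1], [[0, 0, -0.06], [0, 0, 0], -1]]}}

```text
time: 13.22
ee_pos: [0.5155, -0.2548, 0.1763]
eef_rot: [180.0, -0.1, -10.1]
contact_force: [-0.4, 0.9, 7.0]
gripper_width: 0.109
grip_force: 80.9
```

>>> {"name": "carry_out", "arguments": {"commands": [[[0.03, -0.005, 0], [0, 0, 0], -1], [[0.06, -0.011, 0], [0, 0, 0], -1], [[0.09, -0.016, 0], [0, 0, 0], -1], [[0.11, -0.02, 0], [0, 0, 0], -1], [[0.11, -0.02, 0], [0, 0, 0], -1]]}}

```text
time: 13.63
ee_pos: [0.5282, -0.2576, 0.1762]
eef_rot: [179.9, -0.1, -10.2]
contact_force: [-2.7, 1.3, 6.1]
gripper_width: 0.105
grip_force: 80.9
```

>>> {"name": "carry_out", "arguments": {"commands": [[[0.015, -0.003, 0], [0, 0, 0], -1], [[0.03, -0.005, 0], [0, 0, 0], -1], [[0.045, -0.008, 0], [0, 0, 0], -1], [[0.045, -0.008, 0], [0, 0, 0], -1]]}}

```text
time: 13.97
ee_pos: [0.5331, -0.2586, 0.1763]
eef_rot: [179.9, -0.0, -10.2]
contact_force: [-4.8, 1.2, 7.6]
gripper_width: 0.107
grip_force: 81.1
```

>>> {"name": "carry_out", "arguments": {"commands": [[[0.015, -0.003, -0.015], [0, 0, 0], -1], [[0.03, -0.005, -0.03], [0, 0, 0], -1], [[0.035, -0.006, -0.035], [0, 0, 0], -1], [[0.035, -0.006, -0.035], [0, 0, 0], -1], [[0.035, -0.006, -0.035], [0, 0, 0], -1]]}}

```text
time: 14.38
ee_pos: [0.534, -0.259, 0.1762]
eef_rot: [180.0, 0.4, -10.2]
contact_force: [-20.9, 6.6, 38.6]
gripper_width: 0.107
grip_force: 85.9
```

Run:
```python
from f import *
s=env.observe();print(s["ee_pos"],s["eef_rot"],s["contact_force"],s["torque"])
im,d,P=cloud("wrist"); foot(im,P); meas(im,P); cv2.imwrite("pics/w7.png",im); np.savez("w7.npz",im=im,P=P)
```

```text
[ 0.53395555 -0.25898941  0.17618584] [179.96156281   0.44454294 -10.24563656] [-20.86428887   6.58649373  38.59247333] [1.52731053 4.33687972 0.01695613]
287 x [-0.0486217  -0.039248   -0.03180411] y [-0.01606938  0.00691239  0.01181983] z [0.02935008 0.03052342 0.03208592]
slope x,y deg [1.00914809 0.04587125] z at med 0.030551956737449162
axis ((-40.23925018310547, -2.3207969665527344), (28.280458450317383, 17.23536491394043), 89.11608123779297)
blade y 668 -0.002225247221405913 0.0019104633564342559Traceback (most recent call last):
  File "<stdin>", line 3, in <module>
  File "m.py", line 5, in meas
    q=P[red]; l=cv2.fitLine(q[:,:2].astype(np.float32),cv2.DIST_HUBER,0,.001,.001).ravel(); l*=np.sign(l[0])*np.array([1,1,1,1]) if 0 else 1
                ~~~~~~~~~~~^^^^^^^^^^^^^^^^^^^^^^^^^^^^^^^^^^^^^^^^^^^^^^^^^^^^^^^
cv2.error: OpenCV(4.12.0) /io/opencv/modules/imgproc/src/linefit.cpp:50: error: (-215:Assertion failed) count > 0 in function 'fitLine2D_wods'
```

Run:
```python
from f import *
im,d,P=cloud("wrist"); cv2.imwrite("pics/w7.png",im)
t=np.radians(-10.2); X=np.array([np.cos(t),np.sin(t)]);Y=np.array([-X[1],X[0]])
c=P[...,:2]-np.array([.5549,-.2622]); x=c@X;y=c@Y;z=P[...,2];a=im.astype(int);b,g,r=a[...,0],a[...,1],a[...,2]
row=np.mgrid[0:384,0:512][0]
up=(abs(z-.107)<.004)&(b>r+25)&(abs(y)<.05)&(x>-.01)&(x<.03); q=c[up]; print("upright y",np.percentile(y[up],[1,99]),"x",np.percentile(x[up],[1,99]),cv2.minAreaRect((P[up][:,:2]*1000).astype(np.float32)))
w=(abs(z-.107)<.004)&(abs(y)<.01)&(x>0)&(x<.018)&(b<r+25); print("white y",w.sum(),np.median(y[w]))
bl=(abs(z-.142)<.004)&(abs(y)<.008)&(x<.005)&(x>-.05)&(row<330); A=np.stack([x[bl],np.ones(bl.sum())],1); s=np.linalg.lstsq(A,z[bl],rcond=None)[0]; print("bladetop n",bl.sum(),"x",np.percentile(x[bl],[1,99]),"y",np.median(y[bl]),"z@0",s[1],"slope deg",np.degrees(s[0]))
f=(abs(z-.03)<.003)&(abs(y)<.016)&(x>-.06)&(x<0)&(a.sum(2)<200)&(row<330);A=np.stack([x[f],np.ones(f.sum())],1); s=np.linalg.lstsq(A,z[f],rcond=None)[0];print("foot",f.sum(),np.percentile(x[f],[1,99]),np.degrees(s[0]),s[1])
```

```text
upright y [-0.03103422  0.03086909] x [0.00115402 0.01618213] ((563.0750122070312, -263.8895568847656), (63.97450637817383, 16.194488525390625), 79.65231323242188)
white y 177 -0.0004853478517160438
bladetop n 2605 x [-0.03014666  0.00114428] y -0.0018348492940303165 z@0 0.14169886234523643 slope deg -1.2607213165037723
foot 431 [-0.04950714 -0.0309563 ] 1.007629925387734 0.031245423310882103
```

View pics/w7.png

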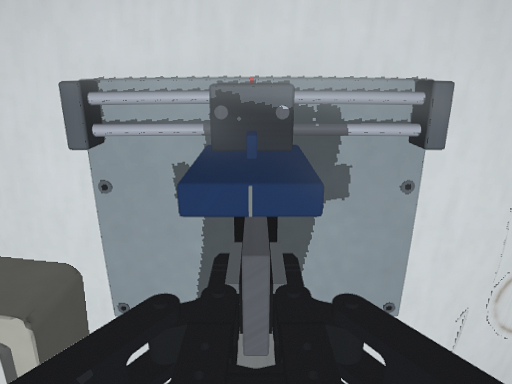

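Run:
```python
from f import *
s=env.observe();print(s["time"],s["ee_pos"],s["eef_rot"],s["contact_force"],s["torque"])
im,d,P=cloud("wrist")
t=np.radians(-10.2); X=np.array([np.cos(t),np.sin(t)]);Y=np.array([-X[1],X[0]])
c=P[...,:2]-np.array([.5549,-.2622]); x=c@X;y=c@Y;z=P[...,2];a=im.astype(int)
row,col=np.mgrid[0:384,0:512]
def fit(n,k):
    k=cv2.erode(k.astype(np.uint8),np.ones((3,3)))>0
    s=np.linalg.lstsq(np.stack([x[k],y[k],np.ones(k.sum())],1),z[k],rcond=None)[0]; print(n,k.sum(),np.percentile(x[k],[1,99]).round(4),"slopes",np.degrees(s[:2]).round(2),"z0",s[2].round(4))
fit("plate",(abs(z-.012)<.004)&(x<-.0)&(x>-.08)&(abs(y)>.04)&(abs(y)<.1)&(row<300))
for y0,y1 in((-.1,-.05),(.05,.1)): fit("plate",(abs(z-.012)<.004)&(x<0)&(x>-.08)&(y>y0)&(y<y1)&(row<300))
fit("uptop",(abs(z-.107)<.004)&(abs(y)<.03)&(x>0)&(x<.016))
for lim in(.139,.1385):
  k=(abs(z-.142)<.005)&(abs(y+.002)<.004)&(x<-.002)&(x>-.05)&(row<330);fit("blade",k)
for x0 in np.arange(-.04,.004,.004):
  q=k&(abs(x-x0)<.002)
  if q.sum(): print(round(x0,3),q.sum(),np.median(z[q]).round(4))
# upright front face and blade back face: x vs z
ff=(z>.03)&(z<.1)&(abs(abs(y)-.022)<.007)&(abs(x)<.006); s=np.polyfit(z[ff],x[ff],1); print("front face",ff.sum(),np.degrees(s[0]),s[1])
```

```text
14.4833 [ 0.53397774 -0.25895119  0.17619057] [179.96236784   0.43353192 -10.24549751] [-21.4187239    7.36075137  37.90658945] [1.53598874 4.32468916 0.04856189]
plate 13186 [-0.078  -0.0015] slopes [ 0.1  -0.02] z0 0.0124
plate 6002 [-0.078  -0.0015] slopes [ 0.1  -0.05] z0 0.0124
plate 5853 [-0.0779 -0.0014] slopes [ 0.09 -0.08] z0 0.0125
uptop 4067 [0.0014 0.0156] slopes [-0.74 -0.01] z0 0.1074
blade 1268 [-0.0294 -0.0027] slopes [-0.41 -0.07] z0 0.1422
blade 1268 [-0.0294 -0.0027] slopes [-0.41 -0.07] z0 0.1422
-0.032 13 0.1419
-0.028 196 0.1424
-0.024 184 0.1425
-0.02 206 0.1424
-0.016 210 0.1423
-0.012 207 0.1423
-0.008 229 0.1422
-0.004 230 0.1422Traceback (most recent call last):
  File "<stdin>", line 19, in <module>
    raise TypeError("expected non-empty vector for x")
TypeError: expected non-empty vector for x
```

>>> {"name": "carry_out", "arguments": {"commands": [[[0, 0.006, 0.008], [0, 0, 0], -1], [[0, 0.006, 0.012], [0, 0, 0], -1], [[0, 0.006, 0.012], [0, 0, 0], -1], [[0, 0.006, 0.012], [0, 0, 0], -1], [[0, 0.006, 0.012], [0, 0, 0], -1]]}}

```text
time: 14.95
ee_pos: [0.5339, -0.2589, 0.1762]
eef_rot: [179.9, 0.4, -10.3]
contact_force: [-17.8, 4.9, 30.5]
gripper_width: 0.107
grip_force: 84.1
```

Run:
```python
from h import *
s=env.observe();print(s["time"],s["ee_pos"],s["eef_rot"],s["contact_force"],s["torque"],s["grip_force"])
im,d,P=cloud("wrist")
t=np.radians(-10.2); X=np.array([np.cos(t),np.sin(t)]);Y=np.array([-X[1],X[0]])
c=P[...,:2]-np.array([.5549,-.2622]); x=c@X;y=c@Y;z=P[...,2];a=im.astype(int);b,r=a[...,0],a[...,2]
up=(abs(z-.107)<.004)&(b>r+25)&(abs(y)<.05)&(x>-.01)&(x<.03);print(np.percentile(y[up],[1,99]))
w=(abs(z-.107)<.004)&(abs(y)<.01)&(x>0)&(x<.018)&(b<r+25); print("white y",np.median(y[w]))
# direct: rear red line stub, line frame
red=(r>a[...,1]+40)&(r>b+40)&(abs(y)<.02)&(x>.0)&(x<.08)&(abs(z-.012)<.008); print("red stub",red.sum(),np.median(y[red]),np.median(x[red]))
l=np.array([.5309,-.2580])-np.array([.5549,-.2622]); print("line y in this frame",l@Y)
```

```text
14.95 [ 0.53392128 -0.25885295  0.17621836] [179.9179075    0.40906417 -10.26327322] [-17.77667427   4.87749518  30.50269629] [1.06989349 3.68232984 0.05602018] 84.14647579193115
[-0.03094293  0.03079846]
white y -0.0004357460367718085
red stub 16 -7.91202557746054e-05 0.059002822589285235
line y in this frame -0.0001164122141991857
```

The upright is still within about 0.4 mm of the line, and the square is pressed with about 18 N into the upright and 30 N down. I'm handing the job in.

```bash
python3 -c "
from bench import job; print(job.finish_job())"
```

```text
the job is handed in; nothing more can be done
None
```

I handed the job in at about 15 s: the upright measured within about 0.5 mm of the red line, and the gripped square is pressed into the corner at about 18 N in and 30 N down; I judged it flush from the forces, as the camera only showed it level to about 0.4°.

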